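Clear the spray can and set the air valve

TASK

A spray can stands in the way of the compressed-air valve's blue lever. First put the can away, standing upright on the floor of the green crate in the one free place among the other things there, without dropping it; then turn the lever until its yellow pointer points at the red tab on the white scale, and let go. The crate's other contents must stay upright in it, and the red tab, mug, bottle, cartridge and hammer must be left alone.

Things in the scene. Friction and masses are not known exactly. Their poses are not given: they have to be found in the camera images.
- manifold: Air manifold fixed to the bench: grey base plate 100 x 290 mm, 8 mm thick, with a 28 mm aluminium pipe along its y axis (pipe centre 40 mm up), a brass ball valve in the middle and a gauge (top about 125 mm up) at its +y end, 125 mm from the middle. Origin: bench level under the valve's upright axis. A white quadrant scale (4 mm thick, top 93 mm up, radius 50 to 92 mm) lies on its +x, +y side.
- valve_axis (a point): Point on the upright turning axis of the valve, 105 mm above the bench, at the height of the lever's middle.
- valve_grip (a point): Middle of the lever's blue grip, 110 mm from the valve axis, 105 mm above the bench. The grip is 90 mm long (65 to 155 mm from the axis), 22 mm wide and 16 mm thick. Its x axis runs along the lever from the grip towards the valve axis and on to the pointer, z is up. Below the grip is free space down to the bench, or to the pipe (top 54 mm up; its two black clamps 58 mm up) at large openings.
- pointer_tip (a point): Tip of the yellow pointer, 60 mm from the valve axis on the far side from the blue grip.
- valve (a joint): Angle of the lever in rad, 0 to 1.57. 0: grip towards the manifold's -x (shut, across the pipe). It grows anticlockwise seen from above: the grip swings to the manifold's -y, the pointer from +x to +y. The lever is stiff (about 0.3 N m) and stays where it is left.
- mark_tab (a point): Inner end of the red tab on the white scale, 67 mm from the valve axis; the tab is 28 mm long, 9 mm wide. Its x axis points outwards from the valve axis. The pointer is set when it points straight at it.
- mark (a joint): Angle of the red tab in rad, counted like joint valve: the pointer points at the tab when the two angles are equal. The tab is held stiffly and must not be shifted.
- spray_can: Upright aerosol can, black with an orange band and a red cap: body 56 mm across and 152 mm high, cap 44 mm across, 180 mm high in all, 0.2 to 0.4 kg. Origin: centre of its underside, z up along the can.
- crate: Green open crate, fixed, 142 x 142 mm outside, 70 mm high, walls and floor 5 mm thick. Origin: centre of its underside. Its inside (132 x 132 mm) has four places with centres at x, y = +-33 mm; three are taken.
- spot: Flat yellow disc, 48 mm across, on the crate's floor at the centre of the free place; just a sticker. Origin: its underside, at floor height, 5 mm above the bench.
- jar: Amber jar in the crate, 62 mm across, 90 mm high. Origin: centre of its underside, as for all below.
- tin: Tin in the crate, 62 mm across, 95 mm high.
- carton: Cardboard box in the crate, 60 x 60 x 85 mm high.
- mug: Blue mug, bystander, 80 mm across, 95 mm high.
- brown_bottle: Amber bottle, bystander, 60 mm across, 130 mm high.
- cartridge: White and yellow sealant cartridge standing upright, bystander, 50 mm across, 220 mm high.
- hammer: Hammer lying on the bench, bystander, about 300 mm long.

How it is judged:
By the outcome, as a careful person would: the job done as asked, in the order asked, and still so for the second after the job is handed in, with the robot touching nothing.
It also fails if it takes over 54 s, if anything falls off the work surface, if the arm or the gripper's body presses on something with over 40 N, if the wrist force passes 120 N, or if a joint passes its speed limit or range.

ROBOT

A 6-joint arm with a two-finger parallel gripper is mounted at the origin on the work surface. World frame = base frame: x ahead of the robot, y to its left, z up, the work surface at z = 0. Lengths are in m, angles in rad, forces in N, time in s.
With the tool pointing down it reaches from about 0.35 to 1 m from the base axis. Payload 7.1 kg.
Tool frame: the origin (TCP) lies on the front face of the gripper's body, between the roots of the fingers; the fingertips stand 73 mm ahead of it and the grasp point (between the pads) lies 54 mm ahead of it; z points along the fingers, y is the line along which they close (so a half turn about z gives the same grasp; the last joint's range is limited). The gripper opens to 85 mm and grips with 20 to 120 N. Pads are 22 mm wide; open, the fingers measure 114 mm over their backs; the gripper's body (76 mm by 85 mm) begins 54 mm behind the grasp point. The pads swing forward as they close: fully open they stand 13 mm farther back than shut.
Start: joints at [1.207, 0.423, 1.63, -0, 1.089, -0.019], TCP at [0.211, 0.588, 0.304] pointing down, gripper open.
Joint ranges: [-3, 3], [-0.9, 2.11], [0.09, 2.58], [-1.31, 4.45], [0.11, 2.69], [-2.54, 2.54]. Speed limits (rad/s): [2.39, 2.39, 3.01, 3.14, 3.14, 3.14].

INTERFACE

Orientations are given as a unit quaternion [w, x, y, z].
In Python, from workcell import manip, cams, order gives the robot as it stands.
- The arm moves only by the tool move_arm, never from a script. Its argument "deltas" is a list of rows, each a list of 7 numbers: the shift along the tool's x, y, z in cm, then the turn, a rotation vector about the tool's x, y, z in rad, then the finger opening in cm, from 0 to 8.54. In form: [[dx, dy, dz, ax, ay, az, claw], ...]. A call has 1 to 12 rows; each row shifts and turns the commanded pose from where the row before left it, along the tool's axes as they then stand; what a row does not reach is not made up. A row lasts 1/8 s, in which the tool goes at most 62.5 mm and 10.7 degrees, less where a joint would pass 70% of its speed; a pose out of reach is approached as far as the arm can. A call is refused whole if a number of a shift passes 6.25 or a number of a turn 0.188, either way. A call with a gripper value outside its range is refused whole. The fingers move at their own pace and stop on an object; the grip force is fixed at half the most. Time passes only in rows, so rows that do not move let the fingers close. It gives the time, the measured TCP pose, the force, the opening and the grip force at its end, in the units of the state.
- manip.get_obs(): the state, without advancing time (a new reading comes with each control period).
- cams.snapshot(name): name is "scene" or "top" or "wrist"; returns a dict with "pixels" (400x640x3 uint8, red, green, blue), "fx", "fy", "cx", "cy" (pixels), "D" ([k1, k2, p1, p2, k3] as OpenCV has them; the pictures are not rectified), "extrinsics" (4x4, takes a point from world to camera coordinates). Camera axes: x right, y down, z forward; pixel columns grow to the right and rows downward; lengths in m; the calibration is good to about 2 mm. A picture is of the moment at which its call begins. There is no depth.
- order.close_job(): hands the job in; it is judged then, once.
The state is a dict: "clock": time; "qpos": joint angles; "joint_vel": joint speeds; "tau": joint torques, N m; "position": TCP position; "tcp_rot": TCP orientation; "force": force on the tool from outside, world axes, zero at the start; "torque": the same for the moment, N m; "gripper_width": finger opening in m; "finger_force": force on a finger pad.
Only numpy, scipy, OpenCV 4.12 (cv2) and the standard library are available. Lean on these libraries where they do the work, as an engineer would, in place of code of your own. Each camera call takes 0.05 s, during which the arm holds its last target. There are 200 camera calls.

## Working session

There is one attempt and no reset: what is moved stays moved. The work goes in short steps, Python scripts to look and compute and a tool call to move; the robot and the scene stay as the last step left them, time stands still between calls to the robot, and variables do not carry over. Pictures are saved under pics/ and viewed, at most 10 in all, crops included, and the job is handed in when it is done.

Besides the shell and the picture viewer there is one more tool, called after "Emit:" as name(argument=value, ...), one argument or row to a line, values as JSON. move_arm: Moves the arm, as the interface text tells. Its arguments: {"type":"object","properties":{"deltas":{"type":"array"}},"required":["deltas"]}

```bash
mkdir -p pics; ls; cat > h.py <<'E'
import numpy as np, cv2
from workcell import manip, cams, order
from scipy.spatial.transform import Rotation as R
def snap(n,f=None):
    s=cams.snapshot(n); s['K']=np.array([[s['fx'],0,s['cx']],[0,s['fy'],s['cy']],[0,0,1]]); s['D']=np.array(s['D'],float); s['E']=np.array(s['extrinsics'])
    if f: cv2.imwrite('pics/'+f,cv2.cvtColor(s['pixels'],cv2.COLOR_RGB2BGR))
    return s
def ray(s,uv):
    p=cv2.undistortPoints(np.array(uv,float).reshape(-1,1,2),s['K'],s['D']).reshape(-1,2)
    d=np.c_[p,np.ones(len(p))]@s['E'][:3,:3]; o=-s['E'][:3,:3].T@s['E'][:3,3]
    return o,d
def onz(s,uv,z):
    o,d=ray(s,uv); return o+d*((z-o[2])/d[:,2])[:,None]
def proj(s,P):
    E=s['E']; return cv2.projectPoints(np.array(P,float).reshape(-1,1,3),cv2.Rodrigues(E[:3,:3])[0],E[:3,3],s['K'],s['D'])[0].reshape(-1,2)
E
python3 - <<'E'
from h import *
for n in ['scene','top','wrist']:
    s=snap(n,n+'0.png'); print(n,(-s['E'][:3,:3].T@s['E'][:3,3]).round(3), s['E'][2,:3].round(2))
o=manip.get_obs(); print(o)
E
```

```text
pics
scene [1.145 0.588 0.749] [-0.52 -0.56 -0.64]
top [0.486 0.004 0.954] [ 0.15  0.01 -0.99]
wrist [0.139 0.613 0.374] [ 0.28 -0.1  -0.96]
{'clock': 0.15, 'qpos': array([ 1.20696637e+00,  4.23695517e-01,  1.63049701e+00, -2.99785290e-05,
        1.08859764e+00, -1.89958321e-02]), 'joint_vel': array([-0.00026581, -0.00173808, -0.00344301,  0.00016993,  0.00041008,
       -0.00175248]), 'tau': array([ 3.64117398e-05, -5.57768977e+01, -2.82015610e+01, -4.79764162e-05,
        4.84168981e-03, -1.42372181e-05]), 'position': array([0.21113621, 0.58790433, 0.30331219]), 'tcp_rot': array([-1.00878060e-04,  1.71557186e-01,  9.85173981e-01, -5.90349069e-04]), 'force': array([0.22176175, 0.2538008 , 0.54227117]), 'torque': array([0.03476353, 0.0024695 , 0.05060863]), 'finger_force': 0.0, 'gripper_width': 0.08553010716043077}
```

View pics/scene0.png

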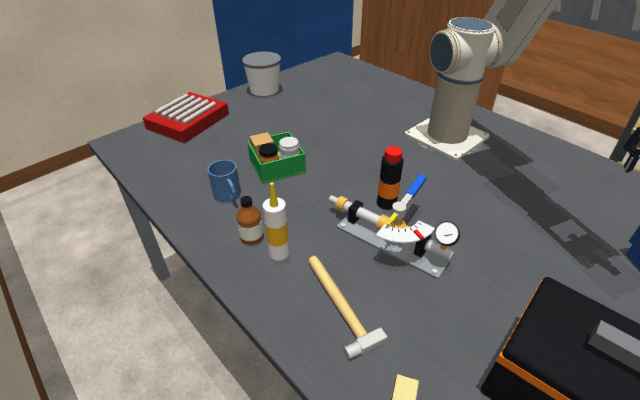

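View pics/top0.png

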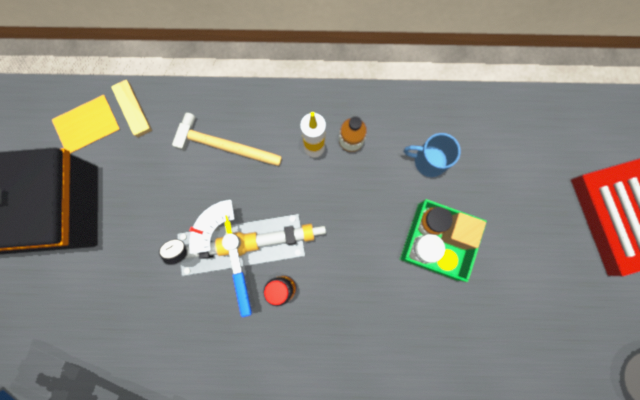

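The top view (image up is world +x, left is +y) shows the valve axis near (231,242), with the blue grip at (241,295), the pointer at (228,222) and the red tab at (196,231). The can's cap is at (277,292), beside the grip on the side it will sweep. The crate is at (445,240), and its free place, the yellow spot, is at (447,260) on the robot's side.

```bash
cat > m.py <<'E'
from h import *
def mask(s,lo,hi,roi):
    hsv=cv2.cvtColor(s['pixels'],cv2.COLOR_RGB2HSV); m=cv2.inRange(hsv,lo,hi); k=np.zeros_like(m); x0,y0,x1,y1=roi; k[y0:y1,x0:x1]=m[y0:y1,x0:x1]
    return k
def big(m):
    c,_=cv2.findContours(m,cv2.RETR_EXTERNAL,cv2.CHAIN_APPROX_NONE); return max(c,key=cv2.contourArea)
def pts(m): v,u=np.nonzero(m); return np.c_[u,v].astype(float)
def line(P):
    c=P.mean(0); w,V=np.linalg.eigh(np.cov((P-c)[:,:2].T)); return c,V[:,-1]
E
python3 - <<'E'
from m import *
s=snap('top'); print('fx',s['fx'])
b=mask(s,(100,120,60),(125,255,255),(215,255,265,330)); 
g=onz(s,pts(b),.113); c,d=line(g); d*=np.sign(d[0]); print('grip',len(g),c.round(4),d.round(3)); 
t=(g-c)[:,:2]@d; mid=(t.max()+t.min())/2; print('len',t.max()-t.min(),'axis from grip',c[:2]+d*mid+.11*d, 'yaw',np.degrees(np.arctan2(d[1],d[0])))
far=c[:2]+d*t.min(); print('axis from end',far+.155*d)
y=onz(s,pts(mask(s,(22,150,120),(35,255,255),(222,212,240,234))),.105); print('ptr',len(y),y.mean(0).round(4))
r=np.vstack([pts(mask(s,(0,150,80),(8,255,255),(185,222,208,240))),pts(mask(s,(172,150,80),(180,255,255),(185,222,208,240)))])
r=onz(s,r,.095); cr,dr=line(r); print('tab',len(r),cr.round(4),dr)
ca=np.vstack([pts(mask(s,(0,150,80),(6,255,255),(255,270,300,315)))]); cc,rad=cv2.minEnclosingCircle(big(mask(s,(0,170,130),(6,255,255),(255,270,300,315))));print('cap',cc,rad,onz(s,cc,.18).round(4))
gm=mask(s,(45,100,40),(85,255,255),(395,190,500,290)); R_=cv2.minAreaRect(onz(s,big(gm).reshape(-1,2),.07)[:,:2].astype(np.float32)); print('crate',R_)
sp=mask(s,(22,200,180),(32,255,255),(425,240,470,280)); print('spot',onz(s,pts(sp).mean(0),.006),sp.sum()/255)
im=s['pixels'][170:330,160:500]; cv2.imwrite('pics/c1.png',cv2.cvtColor(cv2.resize(im,None,fx=2.3,fy=2.3,interpolation=cv2.INTER_CUBIC),cv2.COLOR_RGB2BGR))
E
```

```text
fx 402.5051845912332
grip 517 [0.4249 0.1638 0.113 ] [0.967 0.254]
len 0.08860403602796448 axis from grip [0.53147173 0.19176375] yaw 14.68533623358433
axis from end [0.53214691 0.1919407 ]
ptr 75 [0.5666 0.2023 0.105 ]
tab 25 [0.5557 0.2742 0.095 ] [0.26243814 0.96494882]
cap (275.8143005371094, 292.2877502441406) 12.137858390808105 [[0.4349 0.0871 0.18  ]]
crate ((0.5481147766113281, -0.26356279850006104), (0.15380607545375824, 0.14741329848766327), 70.84978485107422)
spot [[ 0.50428471 -0.29283601  0.006     ]] 276.0
```

View pics/c1.png

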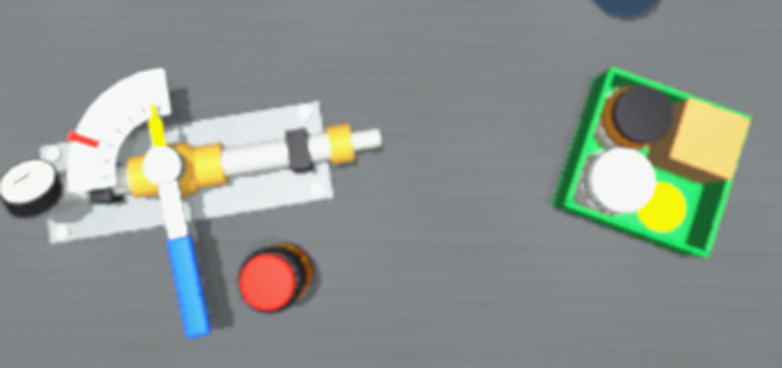

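The crop confirms the layout: the spot is almost fully visible beside the white tin, and the can's cap is clear of the lever. I'll move above the can first, then turn the closing line along world x.

Emit:
move_arm(
  deltas=[
    [-3.45, -3.6, 0, 0, 0, 0, 8.5],
    [-3.45, -3.6, 0, 0, 0, 0, 8.5],
    [-3.45, -3.6, 0, 0, 0, 0, 8.5],
    [-3.45, -3.6, 0, 0, 0, 0, 8.5],
    [-3.45, -3.6, 0, 0, 0, 0, 8.5],
    [-3.45, -3.6, 0, 0, 0, 0, 8.5],
    [-3.45, -3.6, 0, 0, 0, 0, 8.5],
    [-3.45, -3.6, 0, 0, 0, 0, 8.5],
    [-3.45, -3.6, 0, 0, 0, 0, 8.5],
    [-3.45, -3.6, 0, 0, 0, 0, 8.5],
    [-3.45, -3.6, 0, 0, 0, 0, 8.5],
  ],
)

```text
clock: 1.58
position: [0.435, 0.0857, 0.3041]
tcp_rot: [0.0, 0.172, 0.985, 0.0]
force: [0.5, 0.1, -0.2]
gripper_width: 0.0848
finger_force: 0.0
```

Emit:
move_arm(
  deltas=[
    [0, 0, 0, 0, 0, 0.175, 8.5],
    [0, 0, 0, 0, 0, 0.175, 8.5],
    [0, 0, 0, 0, 0, 0.175, 8.5],
    [0, 0, 0, 0, 0, 0.175, 8.5],
    [0, 0, 0, 0, 0, 0.175, 8.5],
    [0, 0, 0, 0, 0, 0.175, 8.5],
    [0, 0, 0, 0, 0, 0.175, 8.5],
    [0, 0, 0, 0, 0, 0, 8.5],
    [0, 0, 0, 0, 0, 0, 8.5],
  ],
)

```text
clock: 2.7
position: [0.4345, 0.0872, 0.3039]
tcp_rot: [-0.0, 0.706, 0.709, -0.0]
force: [-0.3, -0.0, -0.3]
gripper_width: 0.0851
finger_force: 0.0
```

```bash
cat >> h.py <<'E'
def st():
    o=manip.get_obs(); q=o['tcp_rot']; Rm=R.from_quat([q[1],q[2],q[3],q[0]]).as_matrix()
    print('t',round(o['clock'],2),'tcp',o['position'].round(4),'yang',np.degrees(np.arctan2(Rm[1,1],Rm[0,1])).round(2),'z',Rm[:,2].round(4),'w',round(o['gripper_width'],4),'F',o['force'].round(1)); return o,Rm
def to(P,yang=None):
    o,Rm=st(); print('tool cm',(Rm.T@(np.array(P)-o['position'])*100).round(2)); return o,Rm
E
python3 - <<'E'
from m import *
o,Rm=to([.435,.087,.189]); 
s=snap('wrist','w1.png'); print(proj(s,[[.435,.087,.18],[.435,.087,0]]))
E
```

```text
t 2.7 tcp [0.4345 0.0872 0.3039] yang 0.25 z [-1.e-04 -0.e+00 -1.e+00] w 0.0851 F [-0.3 -0.  -0.3]
tool cm [-0.02  0.05 11.49]
[[325.9137646  224.19372341]
 [324.99253344 166.02133831]]
```

View pics/w1.png

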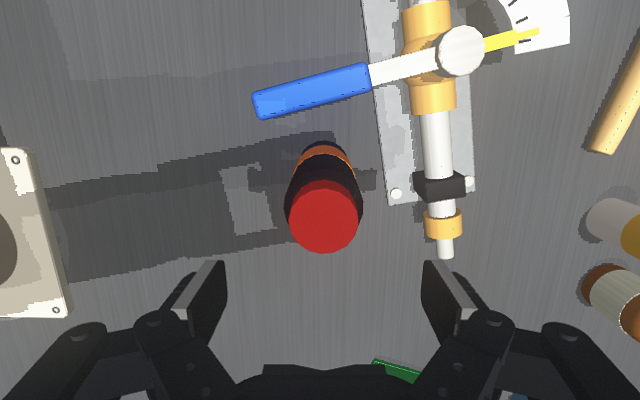

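The wrist view shows the cap centred near (323,216), against a predicted (326,224). I'll refine the can's position from this view and also measure the lever here.

```bash
python3 - <<'E'
from m import *
s=snap('wrist')
c=big(mask(s,(0,170,130),(6,255,255),(270,160,380,270))); e=cv2.fitEllipse(c); print(e, onz(s,e[0],.18))
P=onz(s,c.reshape(-1,2),.18); print(cv2.minEnclosingCircle(P[:,:2].astype(np.float32)))
b=mask(s,(100,120,60),(125,255,255),(240,50,380,130)); P=onz(s,pts(b),.113); cc,d=line(P); d*=np.sign(d[0]);t=(P-cc)[:,:2]@d
print('grip mid',cc[:2]+d*(t.max()+t.min())/2,'yaw',np.degrees(np.arctan2(d[1],d[0])),t.max()-t.min())
s=snap('scene'); c=big(mask(s,(0,170,130),(6,255,255),(375,140,410,165))); e=cv2.fitEllipse(c); print(e,onz(s,e[0],.17))
E
```

```text
((322.9608154296875, 220.1759033203125), (63.97817611694336, 68.4083480834961), 91.34097290039062) [[0.43318524 0.08963682 0.18      ]]
((0.4331476390361786, 0.08881645649671555), 0.02159188501536846)
grip mid [0.42369567 0.16596909] yaw 14.765492592217283 0.08841985390017701
((393.4853515625, 150.70187377929688), (9.104686737060547, 15.6304349899292), 98.79663848876953) [[0.4256389  0.08207052 0.17      ]]
```

Emit:
move_arm(
  deltas=[
    [0.1, 0, 3, 0, 0, 0, 8.5],
    [0, 0, 3, 0, 0, 0, 8.5],
    [0, 0, 2.5, 0, 0, 0, 8.5],
    [0, 0, 2, 0, 0, 0, 8.5],
    [0, 0, 0.9, 0, 0, 0, 8.5],
    [0, 0, 0, 0, 0, 0, 8.5],
  ],
)

```text
clock: 3.6
position: [0.4344, 0.0882, 0.1897]
tcp_rot: [-0.0, 0.707, 0.708, -0.0]
force: [0.8, -0.7, -0.1]
gripper_width: 0.0846
finger_force: 0.0
```

Emit:
move_arm(
  deltas=[
    [0, 0, 0, 0, 0, 0, 5],
    [0, 0, 0, 0, 0, 0, 5],
    [0, 0, 0, 0, 0, 0, 5],
    [0, 0, 0, 0, 0, 0, 5],
    [0, 0, 0, 0, 0, 0, 5],
    [0, 0, 0, 0, 0, 0, 5],
  ],
)

```text
clock: 4.35
position: [0.4349, 0.0883, 0.1911]
tcp_rot: [0.0, 0.707, 0.708, 0.001]
force: [-2.7, 0.8, 8.2]
gripper_width: 0.0543
finger_force: 61.9
```

Emit:
move_arm(
  deltas=[
    [0, 0, -1, 0, 0, 0, 5],
    [0, 0, -2, 0, 0, 0, 5],
    [0, 0, -3, 0, 0, 0, 5],
    [0, 0, -3, 0, 0, 0, 5],
    [0, 0, -3, 0, 0, 0, 5],
    [0, 0, -2, 0, 0, 0, 5],
    [0, 0, 0, 0, 0, 0, 5],
  ],
)

```text
clock: 5.22
position: [0.435, 0.0883, 0.3316]
tcp_rot: [0.001, 0.707, 0.707, 0.002]
force: [0.4, 0.3, -3.7]
gripper_width: 0.0541
finger_force: 64.4
```

```bash
python3 - <<'E'
from m import *
to([.505,-.20,.33])
E
```

```text
t 5.22 tcp [0.435  0.0883 0.3316] yang 0.06 z [ 3.7e-03  6.0e-04 -1.0e+00] w 0.0541 F [ 0.4  0.3 -3.7]
tool cm [-28.84   6.97   0.16]
```

Emit:
move_arm(
  deltas=[
    [-2, 0, 0, 0, 0, 0, 5],
    [-4, 0, 0, 0, 0, 0, 5],
    [-4, 0, 0, 0, 0, 0, 5],
    [-4, 0, 0, 0, 0, 0, 5],
    [-4, 0, 0, 0, 0, 0, 5],
    [-4, 0, 0, 0, 0, 0, 5],
    [-4, 0, 0, 0, 0, 0, 5],
    [-3, 0, 0, 0, 0, 0, 5],
    [-2, 0, 0, 0, 0, 0, 5],
    [0, 0, 0, 0, 0, 0, 5],
    [0, 0, 0, 0, 0, 0, 5],
  ],
)

```text
clock: 6.6
position: [0.4345, -0.221, 0.3294]
tcp_rot: [-0.001, 0.707, 0.708, -0.0]
force: [-1.0, 0.1, -4.2]
gripper_width: 0.0545
finger_force: 64.3
```

```bash
python3 - <<'E'
from m import *
st()
s=snap('wrist','w2.png'); print(proj(s,[[.505,-.293,.006]]))
m=mask(s,(22,200,150),(34,255,255),(0,0,640,400)); c=big(m); print(cv2.contourArea(c),c.min(0),c.max(0)); print(cv2.minEnclosingCircle(onz(s,c.reshape(-1,2),.006)[:,:2].astype(np.float32)))
snap('top','t2.png')
E
```

```text
t 6.6 tcp [ 0.4345 -0.221   0.3294] yang 0.07 z [-0.0011  0.001  -1.    ] w 0.0545 F [-1.   0.1 -4.2]
[[381.23576439 219.99561405]]Traceback (most recent call last):
  File "<stdin>", line 4, in <module>
  File "m.py", line 6, in big
    c,_=cv2.findContours(m,cv2.RETR_EXTERNAL,cv2.CHAIN_APPROX_NONE); return max(c,key=cv2.contourArea)
                                                                            ~~~^^^^^^^^^^^^^^^^^^^^^^^
ValueError: max() iterable argument is empty
```

View pics/w2.png

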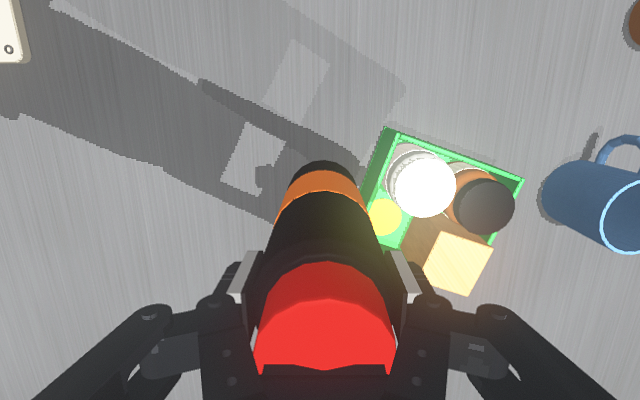

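The spot appears at (386,218), its left edge hidden by the can; the tin is at (425,183) and the carton at (460,262). Backing off 5 cm should show the whole spot.

Emit:
move_arm(
  deltas=[
    [0, -2.5, 0, 0, 0, 0, 5],
    [0, -2.5, 0, 0, 0, 0, 5],
    [0, 0, 0, 0, 0, 0, 5],
    [0, 0, 0, 0, 0, 0, 5],
  ],
)

```text
clock: 7.15
position: [0.3854, -0.2215, 0.3303]
tcp_rot: [0.001, 0.707, 0.708, 0.0]
force: [0.7, -0.1, -3.6]
gripper_width: 0.0545
finger_force: 64.8
```

```bash
python3 - <<'E'
from m import *
st()
s=snap('wrist','w3.png'); p=proj(s,[[.505,-.293,.006]])[0]; print(p); u,v=p.astype(int)
print(cv2.cvtColor(s['pixels'],cv2.COLOR_RGB2HSV)[v-12:v+13:6,u-24:u+25:8].tolist())
x0,y0=max(u-130,0),max(v-130,0); im=s['pixels'][y0:y0+230,x0:x0+260]; print(x0,y0); cv2.imwrite('pics/c3.png',cv2.cvtColor(cv2.resize(im,None,fx=2.5,fy=2.5,interpolation=cv2.INTER_CUBIC),cv2.COLOR_RGB2BGR))
E
```

```text
t 7.15 tcp [ 0.3854 -0.2215  0.3303] yang 0.1 z [ 1.2e-03 -5.0e-04 -1.0e+00] w 0.0545 F [ 0.7 -0.1 -3.6]
[419.83299606 219.06515805]
[[[57, 106, 118], [56, 105, 121], [54, 102, 118], [30, 123, 255], [30, 119, 255], [30, 118, 255], [66, 108, 252]], [[56, 110, 116], [56, 105, 121], [66, 116, 254], [30, 123, 255], [30, 122, 255], [30, 120, 255], [66, 108, 252]], [[57, 109, 119], [56, 107, 121], [62, 69, 251], [30, 125, 255], [30, 123, 255], [30, 121, 255], [66, 108, 252]], [[57, 108, 118], [55, 112, 114], [30, 127, 255], [30, 127, 255], [30, 124, 255], [30, 126, 255], [66, 111, 254]], [[57, 113, 117], [67, 117, 255], [30, 127, 255], [30, 128, 255], [30, 126, 255], [66, 116, 252], [61, 116, 202]]]
289 89
```

View pics/c3.png

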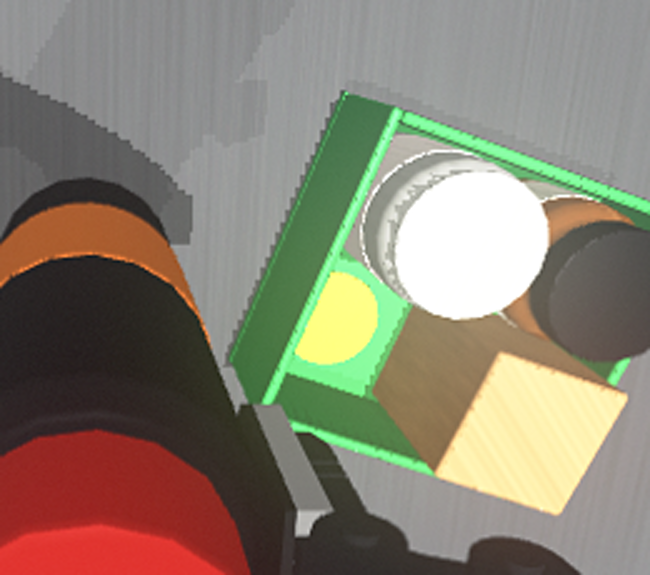

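The crop shows the spot's visible arc, crop centre about (330,318), with its left part hidden by the crate's near wall and its upper right touching the tin. I'll fit a circle of known radius to it in both the wrist and top views. The placing target is the grasp pose plus (spot − can) within each camera, so the camera's bias cancels.

```bash
python3 - <<'E'
from m import *
from scipy.optimize import least_squares
def fit(P,r=.024):
    f=lambda c:np.linalg.norm(P-c,axis=1)-r
    q=least_squares(f,P.mean(0),loss='cauchy',f_scale=.0007); return q.x, np.mean(abs(q.fun if 0 else f(q.x))<.001)
g=np.array([.4349,.0883])
s=snap('wrist'); m=mask(s,(26,90,150),(34,255,255),(380,170,450,250)); c=big(m); c=onz(s,c.reshape(-1,2),.0055)[:,:2]; x,n=fit(c); print('wrist',x,n,len(c),'place',g+x-[.4332,.0892])
t=snap('top'); m=mask(t,(22,150,150),(34,255,255),(425,240,470,280)); c=big(m); c=onz(t,c.reshape(-1,2)+0.,.0055)[:,:2]; xt,n=fit(c); print('top',xt,n,len(c),'place',g+xt-[.4349,.0871])
# rim check in top: bright top rim right/bottom edges
gm=mask(t,(45,100,40),(85,255,255),(395,190,500,290)); h=big(gm).reshape(-1,2); 
P=onz(t,h,.07)[:,:2]; r=cv2.boxPoints(cv2.minAreaRect(P.astype(np.float32))); print(r)
to([.505,-.292,.33])
E
```

```text
wrist [ 0.50495925 -0.28886564] 0.6770833333333334 96 place [ 0.50665925 -0.28976564]
top [ 0.50761166 -0.28970829] 0.4807692307692308 52 place [ 0.50761166 -0.28850829]
[[ 0.4532497  -0.31198096]
 [ 0.59237385 -0.36045253]
 [ 0.64303625 -0.2150402 ]
 [ 0.5039121  -0.16656864]]
t 7.3 tcp [ 0.3855 -0.2217  0.33  ] yang 0.1 z [ 4.e-04 -2.e-04 -1.e+00] w 0.0548 F [ 0.7  0.3 -3.4]
tool cm [-7.050e+00  1.193e+01  1.000e-02]
```

The two views agree on a placing pose of about (0.507, −0.289), and so does the crate-rim estimate, to about 1 mm. I'll move above it and then lower the can.

Emit:
move_arm(
  deltas=[
    [-1, 2, 0, 0, 0, 0, 5],
    [-1.75, 3, 0, 0, 0, 0, 5],
    [-2, 3.5, 0, 0, 0, 0, 5],
    [-1.5, 2.65, 0, 0, 0, 0, 5],
    [-0.5, 1, 0, 0, 0, 0, 5],
    [0, 0, 0, 0, 0, 0, 5],
    [0, 0, 1.5, 0, 0, 0, 5],
    [0, 0, 2.5, 0, 0, 0, 5],
    [0, 0, 2.0, 0, 0, 0, 5],
    [0, 0, 1.0, 0, 0, 0, 5],
    [0, 0, 0, 0, 0, 0, 5],
    [0, 0, 0, 0, 0, 0, 5],
  ],
)

```text
clock: 8.8
position: [0.5066, -0.2894, 0.2606]
tcp_rot: [0.001, 0.707, 0.707, 0.0]
force: [-0.0, 0.0, -3.1]
gripper_width: 0.0549
finger_force: 64.9
```

```bash
python3 - <<'E'
from m import *
to([.507,-.2892,.197])
E
```

```text
t 8.8 tcp [ 0.5066 -0.2894  0.2606] yang 0.05 z [ 1.e-03 -6.e-04 -1.e+00] w 0.0549 F [-0.   0.  -3.1]
tool cm [0.02 0.03 6.36]
```

Emit:
move_arm(
  deltas=[
    [0, 0.03, 1.5, 0, 0, 0, 5],
    [0, 0, 1.5, 0, 0, 0, 5],
    [0, 0, 1.5, 0, 0, 0, 5],
    [0, 0, 1.0, 0, 0, 0, 5],
    [0, 0, 0.4, 0, 0, 0, 5],
    [0, 0, 0, 0, 0, 0, 5],
    [0, 0, 0, 0, 0, 0, 5],
  ],
)

```text
clock: 9.68
position: [0.507, -0.2894, 0.2014]
tcp_rot: [0.0, 0.707, 0.707, 0.0]
force: [0.8, -0.7, -2.8]
gripper_width: 0.0546
finger_force: 64.9
```

Emit:
move_arm(
  deltas=[
    [0, 0, 0.2, 0, 0, 0, 5],
    [0, 0, 0.2, 0, 0, 0, 5],
    [0, 0, 0.1, 0, 0, 0, 5],
    [0, 0, 0, 0, 0, 0, 5],
  ],
)

```text
clock: 10.18
position: [0.5067, -0.2893, 0.1962]
tcp_rot: [0.0, 0.707, 0.707, -0.0]
force: [-2.8, 0.8, 0.6]
gripper_width: 0.0545
finger_force: 65.4
```

Force z went from about −3 N to +0.6 N, so the can is resting on the floor. I'll release it.

Emit:
move_arm(
  deltas=[
    [0, 0, 0.05, 0, 0, 0, 5],
    [0, 0, 0, 0, 0, 0, 6.5],
    [0, 0, 0, 0, 0, 0, 7.5],
    [0, 0, 0, 0, 0, 0, 8.5],
    [0, 0, 0, 0, 0, 0, 8.5],
    [0, 0, -2, 0, 0, 0, 8.5],
    [0, 0, -3, 0, 0, 0, 8.5],
    [0, 0, -4, 0, 0, 0, 8.5],
    [0, 0, -4, 0, 0, 0, 8.5],
    [3, 0, 0, 0, 0, 0, 8.5],
    [4, 0, 0, 0, 0, 0, 8.5],
    [3, 0, 0, 0, 0, 0, 8.5],
  ],
)

```text
clock: 11.68
position: [0.5064, -0.1879, 0.3256]
tcp_rot: [0.0, 0.707, 0.707, 0.0]
force: [1.2, 0.0, 0.6]
gripper_width: 0.0851
finger_force: 0.0
```

```bash
python3 - <<'E'
from m import *
st(); a=snap('wrist'); b=snap('top'); 
im=np.hstack([cv2.resize(a['pixels'],(480,300)),cv2.resize(b['pixels'][190:290,390:500],(320,300),interpolation=cv2.INTER_CUBIC)]); cv2.imwrite('pics/p4.png',cv2.cvtColor(im,cv2.COLOR_RGB2BGR))
c=big(mask(b,(0,150,120),(6,255,255),(420,230,490,290))); e=cv2.minEnclosingCircle(c); print(e,onz(b,e[0],.185))
E
```

```text
t 11.68 tcp [ 0.5064 -0.1879  0.3256] yang 0.06 z [ 2.e-04  1.e-04 -1.e+00] w 0.0851 F [1.2 0.  0.6]Traceback (most recent call last):
  File "<stdin>", line 4, in <module>
  File "m.py", line 6, in big
    c,_=cv2.findContours(m,cv2.RETR_EXTERNAL,cv2.CHAIN_APPROX_NONE); return max(c,key=cv2.contourArea)
                                                                            ~~~^^^^^^^^^^^^^^^^^^^^^^^
ValueError: max() iterable argument is empty
```

View pics/p4.png

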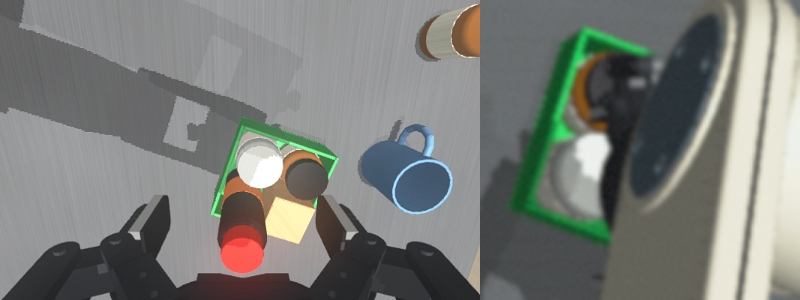

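The wrist view shows the can standing upright in its place, cap at (243,250), with the jar, tin and carton upright around it. On to the lever.

Emit:
move_arm(
  deltas=[
    [2.3, -0.5, 0, 0, 0, 0, 8.5],
    [4, -0.9, 0, 0, 0, 0, 8.5],
    [4, -0.9, 0, 0, 0, 0, 8.5],
    [5, -1.2, 0, 0, 0, 0, 8.5],
    [5, -1.2, 0, 0, 0, 0, 8.5],
    [5, -1.2, 0, 0, 0, 0, 8.5],
    [5, -1.2, 0, 0, 0, 0, 8.5],
    [3, -0.7, 0, 0, 0, 0, 8.5],
    [2, -0.3, 0, 0, 0, 0, 8.5],
    [0, 0, 0, 0, 0, 0, 8.5],
  ],
)

```text
clock: 13.02
position: [0.4249, 0.1646, 0.3254]
tcp_rot: [0.0, 0.706, 0.708, 0.0]
force: [0.1, -0.4, -0.8]
gripper_width: 0.0849
finger_force: 0.0
```

Emit:
move_arm(
  deltas=[
    [0, 0, 0, 0, 0, 0.164, 8.5],
    [0, 0, 0, 0, 0, 0.164, 8.5],
    [0, 0, 0, 0, 0, 0.164, 8.5],
    [0, 0, 0, 0, 0, 0.164, 8.5],
    [0, 0, 0, 0, 0, 0.164, 8.5],
    [0, 0, 0, 0, 0, 0.164, 8.5],
    [0, 0, 0, 0, 0, 0.164, 8.5],
    [0, 0, 0, 0, 0, 0.164, 8.5],
    [0, 0, 0, 0, 0, 0, 8.5],
    [0, 0, 0, 0, 0, 0, 8.5],
  ],
)

```text
clock: 14.28
position: [0.4253, 0.1632, 0.3254]
tcp_rot: [0.0, 0.991, 0.131, -0.0]
force: [0.2, -0.1, -1.1]
gripper_width: 0.0851
finger_force: 0.0
```

```bash
cat > lev.py <<'E'
from m import *
# tool +x looks along lever to the axis; wrist cam sits on the +x side looking back
s=snap('wrist','w5.png')
P=lambda *a:proj(s,[a])[0].round(0)
print('axis',P(.532,.192,.105),'ptr',P(.59,.207,.105),'tab',P(.556,.274,.093),'grip',P(.425,.165,.113))
E
python3 - <<'E'
from m import *
to([.425,.165,.159]); exec(open('lev.py').read())
E
```

```text
t 14.28 tcp [0.4253 0.1632 0.3254] yang -74.98 z [-1.e-04 -1.e-04 -1.e+00] w 0.0851 F [ 0.2 -0.1 -1.1]
tool cm [ 0.02 -0.18 16.64]
axis [323.  49.] ptr [324. -38.] tab [231.  -9.] grip [322. 186.]
```

View pics/w5.png

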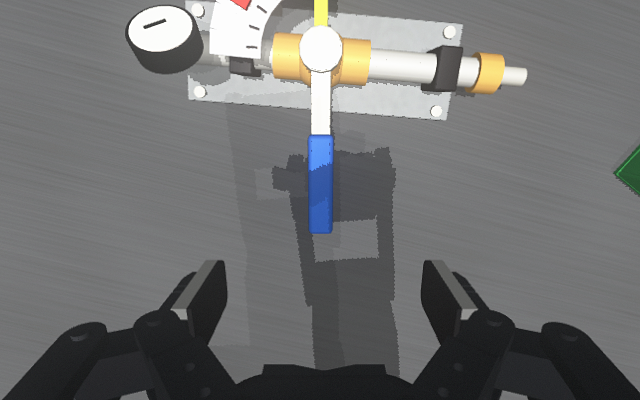

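The lever lies along the tool's x axis: grip centre at (320,185), knob at (320,48), red tab at about (243,3). Predictions match to about 2 px. I'll descend and grip.

Emit:
move_arm(
  deltas=[
    [0, -0.1, 3, 0, 0, 0, 8.5],
    [0, 0, 4, 0, 0, 0, 8.5],
    [0, 0, 4, 0, 0, 0, 7],
    [0, 0, 3, 0, 0, 0, 6],
    [0, 0, 1.6, 0, 0, 0, 6],
    [0, 0, 1, 0, 0, 0, 5],
    [0, 0, 0, 0, 0, 0, 4],
  ],
)

```text
clock: 15.2
position: [0.4249, 0.1646, 0.1591]
tcp_rot: [0.0, 0.992, 0.13, -0.0]
force: [0.5, 0.1, 0.7]
gripper_width: 0.04
finger_force: 0.0
```

Emit:
move_arm(
  deltas=[
    [0, 0, 0, 0, 0, 0, 3],
    [0, 0, 0, 0, 0, 0, 1.8],
    [0, 0, 0, 0, 0, 0, 1.8],
    [0, 0, 0, 0, 0, 0, 1.8],
    [0, 0, 0, 0, 0, 0, 1.8],
  ],
)

```text
clock: 15.82
position: [0.4254, 0.1649, 0.1603]
tcp_rot: [-0.0, 0.992, 0.13, 0.001]
force: [-1.2, 1.5, 6.1]
gripper_width: 0.0209
finger_force: 59.0
```

```bash
python3 - <<'E'
from m import *
o,Rm=st(); s=snap('top')
b=mask(s,(100,120,60),(125,255,255),(215,255,265,330)); print(b.sum()/255)
r=np.vstack([pts(mask(s,(0,110,80),(10,255,255),(185,222,208,240))),pts(mask(s,(170,110,80),(180,255,255),(185,222,208,240)))])
P=onz(s,r,.094); c,d=line(P); A=np.array([.5318,.1919]); v=c[:2]-A
print('tab',len(r),c,'by axis',np.degrees(np.arctan2(v[1],v[0])),np.linalg.norm(v),'pca',np.degrees(np.arctan2(*(d*np.sign(d[1]))[::-1])))
E
```

```text
t 15.82 tcp [0.4254 0.1649 0.1603] yang -75.07 z [ 1.5e-03  5.0e-04 -1.0e+00] w 0.0209 F [-1.2  1.5  6.1]
0.0
tab 42 [0.55611801 0.27376514 0.094     ] by axis 73.45596777116306 0.08540062177529807 pca 73.0437479592735
```

Gripped, with the lever centred. The tab lies at about 73.5° and the lever at about 14.9°, so I'll turn 1.02 rad about the axis 11 cm along tool x.

Emit:
move_arm(
  deltas=[
    [0.01, 0.47, 0, 0, 0, -0.043, 1.8],
    [0.04, 0.94, 0, 0, 0, -0.0855, 1.8],
    [0.04, 0.94, 0, 0, 0, -0.0855, 1.8],
    [0.04, 0.94, 0, 0, 0, -0.0855, 1.8],
    [0.04, 0.94, 0, 0, 0, -0.0855, 1.8],
    [0.04, 0.94, 0, 0, 0, -0.0855, 1.8],
    [0.04, 0.94, 0, 0, 0, -0.0855, 1.8],
    [0.04, 0.94, 0, 0, 0, -0.0855, 1.8],
    [0.04, 0.94, 0, 0, 0, -0.0855, 1.8],
    [0.04, 0.94, 0, 0, 0, -0.0855, 1.8],
    [0.04, 0.94, 0, 0, 0, -0.0855, 1.8],
  ],
)

```text
clock: 17.25
position: [0.488, 0.0932, 0.1604]
tcp_rot: [-0.0, 0.836, 0.548, 0.001]
force: [-1.3, 11.9, 3.7]
gripper_width: 0.0208
finger_force: 58.7
```

Emit:
move_arm(
  deltas=[
    [0.04, 0.94, 0, 0, 0, -0.0855, 1.8],
    [0.01, 0.36, 0, 0, 0, -0.033, 1.8],
    [0, 0, 0, 0, 0, 0, 1.8],
    [0, 0, 0, 0, 0, 0, 1.8],
    [0, 0, 0, 0, 0, 0, 1.8],
  ],
)

```text
clock: 17.88
position: [0.5004, 0.0888, 0.1604]
tcp_rot: [0.0, 0.803, 0.596, 0.002]
force: [1.1, 7.9, 2.0]
gripper_width: 0.0212
finger_force: 59.0
```

```bash
python3 - <<'E'
from m import *
o,Rm=st(); A=np.array([.5317,.1928]); v=A-o['position'][:2]; print('lever by tcp',np.degrees(np.arctan2(v[1],v[0])),np.linalg.norm(v))
E
```

```text
t 17.88 tcp [0.5004 0.0888 0.1604] yang -16.83 z [ 0.0029  0.0015 -1.    ] w 0.0212 F [1.1 7.9 2. ]
lever by tcp 73.23528992981674 0.10861543253067624
```

Emit:
move_arm(
  deltas=[
    [0, 0, 0, 0, 0, 0, 3],
    [0, 0, 0, 0, 0, 0, 5],
    [0, 0, 0, 0, 0, 0, 6],
    [0, 0, -2, 0, 0, 0, 7],
    [0, 0, -4, 0, 0, 0, 8],
    [0, 0, -5, 0, 0, 0, 8.5],
    [3, 0, -5, 0, 0, 0, 8.5],
    [4, 0, -2, 0, 0, 0, 8.5],
    [3, 0, 0, 0, 0, 0, 8.5],
    [0, 0, 0, 0, 0, 0, 8.5],
    [0, 0, 0, 0, 0, 0, 8.5],
  ],
)

```text
clock: 19.25
position: [0.5279, 0.1828, 0.3389]
tcp_rot: [-0.0, 0.803, 0.596, -0.001]
force: [0.2, -0.0, 0.5]
gripper_width: 0.0848
finger_force: 0.0
```

```bash
python3 - <<'E'
from m import *
st(); s=snap('wrist','w6.png'); 
for n,p in [('axis',(.5317,.1928,.105)),('tip',(.548,.250,.105)),('tab',(.556,.2745,.093)),('grip',(.5005,.087,.113))]: print(n,proj(s,[p])[0].round(0))
E
```

```text
t 19.25 tcp [0.5279 0.1828 0.3389] yang -16.87 z [-1.3e-03 -7.0e-04 -1.0e+00] w 0.0848 F [ 0.2 -0.   0.5]
axis [326. 169.]
tip [325. 102.]
tab [325.  71.]
grip [326. 280.]
```

View pics/w6.png

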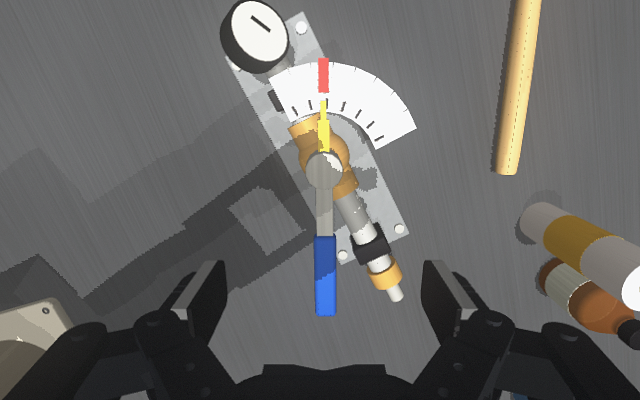

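The view shows the pointer (324,125), knob (323,170) and tab (323,75) nearly in line. I'll measure the remaining error.

```bash
cat > ang.py <<'E'
from m import *
st(); s=snap('wrist')
yaw=lambda d:np.degrees(np.arctan2(d[1],d[0]))
def rng(lo,hi,roi,z): P=onz(s,pts(mask(s,lo,hi,roi)),z); return P
g=rng((100,120,60),(125,255,255),(295,225,355,325),.113); c,d=line(g); d=d*np.sign(d[1]); t=(g-c)[:,:2]@d; gm=c[:2]+d*(t.max()+t.min())/2
A=gm+.11*d
p=rng((22,120,100),(34,255,255),(310,95,340,155),.107); cp,dp=line(p); dp*=np.sign(dp[1])
r=np.vstack([rng((0,80,80),(10,255,255),(305,50,345,96),.093),rng((170,80,80),(180,255,255),(305,50,345,96),.093)]); cr,dr=line(r); dr*=np.sign(dr[1])
print('grip',len(g),yaw(d),gm,'A',A); print('ptr',len(p),yaw(dp),'from grip',yaw(cp[:2]-gm)); print('tab',len(r),'pca',yaw(dr),'fromA',yaw(cr[:2]-A),np.linalg.norm(cr[:2]-A),'from grip',yaw(cr[:2]-gm),'from ptr',yaw((cr-cp)[:2]))
E
python3 ang.py
```

```text
t 19.3 tcp [0.5279 0.1826 0.3389] yang -16.9 z [-1.4e-03 -7.0e-04 -1.0e+00] w 0.0853 F [ 0.3 -0.   0.2]Traceback (most recent call last):
  File "ang.py", line 8, in <module>
    r=np.vstack([rng((0,80,80),(10,255,255),(305,50,345,96),.093),rng((170,80,80),(180,255,255),(305,50,345,96),.093)]); cr,dr=line(r); dr*=np.sign(dr[1])
                                                                  ~~~^^^^^^^^^^^^^^^^^^^^^^^^^^^^^^^^^^^^^^^^^^^^^^^^
  File "ang.py", line 4, in rng
    def rng(lo,hi,roi,z): P=onz(s,pts(mask(s,lo,hi,roi)),z); return P
                            ~~~^^^^^^^^^^^^^^^^^^^^^^^^^^^^
  File "h.py", line 13, in onz
    o,d=ray(s,uv); return o+d*((z-o[2])/d[:,2])[:,None]
        ~~~^^^^^^
  File "h.py", line 9, in ray
    p=cv2.undistortPoints(np.array(uv,float).reshape(-1,1,2),s['K'],s['D']).reshape(-1,2)
      ~~~~~~~~~~~~~~~~~~~^^^^^^^^^^^^^^^^^^^^^^^^^^^^^^^^^^^^^^^^^^^^^^^^^^
cv2.error: OpenCV(4.12.0) /io/opencv/modules/calib3d/src/undistort.dispatch.cpp:347: error: (-215:Assertion failed) CV_IS_MAT(_src) && CV_IS_MAT(_dst) && (_src->rows == 1 || _src->cols == 1) && (_dst->rows == 1 || _dst->cols == 1) && _src->cols + _src->rows - 1 == _dst->rows + _dst->cols - 1 && (CV_MAT_TYPE(_src->type) == CV_32FC2 || CV_MAT_TYPE(_src->type) == CV_64FC2) && (CV_MAT_TYPE(_dst->type) == CV_32FC2 || CV_MAT_TYPE(_dst->type) == CV_64FC2) in function 'cvUndistortPointsInternal'
```

```bash
sed -i 's/^r=np.vstack.*; cr,dr/r=rng((0,80,80),(10,255,255),(305,50,345,96),.093); cr,dr/' ang.py; python3 ang.py; python3 - <<'E'
from m import *
b=snap('top')
A=np.array([.5318,.1919])
g=onz(b,pts(mask(b,(100,120,60),(125,255,255),(225,225,310,290))),.113); print('top grip px visible',len(g))
E
```

```text
t 19.35 tcp [0.528  0.1825 0.339 ] yang -16.92 z [-1.1e-03 -6.0e-04 -1.0e+00] w 0.085 F [-0.  -0.7  0.4]
grip 1713 73.68599596525496 [0.50017256 0.09096558] A [0.5310717  0.19653661]
ptr 504 74.46561746218305 from grip 74.04910485575483
tab 348 pca 72.26632707384118 fromA 73.72135660011277 0.07890614761351882 from grip 73.70076611165872 from ptr 72.63352777442748
top grip px visible 451
```

The lever is at 73.7° and the tab at 73.7° from the axis, so they're aligned. One last overall look before handing in.

```bash
python3 - <<'E'
from m import *
a=snap('scene'); b=snap('top')
im=np.vstack([cv2.resize(a['pixels'][100:280,180:480],(600,300)),cv2.resize(b['pixels'][100:320,150:530],(600,300))]); cv2.imwrite('pics/f.png',cv2.cvtColor(im,cv2.COLOR_RGB2BGR))
E
```

```text
(no output)
```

View pics/f.png

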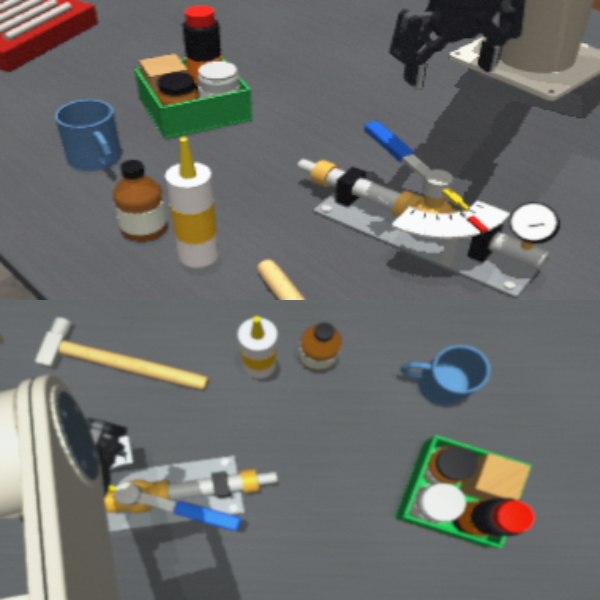

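The scene view shows the can upright in the crate (200,40), its neighbours upright, and the pointer (455,200) aimed at the red tab (478,222). The bystanders haven't moved and the gripper touches nothing.

```bash
python3 -c "
from workcell import order; print(order.close_job())"
```

```text
the job is handed in; nothing more can be done
None
```

The spray can stands upright in the crate's free place, the lever is turned so the pointer lines up with the red tab (measured to within about 0.5°) and released, and the job was handed in at about 19.5 s; no verdict was returned.

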